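Swap the bulb covers on the mini playfield back to their own lamps

TASK

Three of the four coloured bulb covers on the mini playfield went back on the wrong lamps after cleaning: put every cover upright over the bulb of the lamp with the ring of its own colour, standing flat on the ring, and leave the one that is already right where it stands. Each lamp takes one cover, so stand one upright on the empty black rubber mat while you swap the others round. Set the covers down gently, do not drop them.

Things in the scene. Friction and masses are not known exactly. Their poses are not given: they have to be found in the camera images.
- cover_red: red translucent bulb cover: a hollow cap like an upturned cup, 41 mm outside diameter, 32 mm high, wall 3 mm, straight-sided for the lower 22 mm and rounded to a flat top; open underneath (35 mm bore, 28 mm deep). About 25 g, loose. Origin: centre of its open rim (its underside); z up along its axis.
- cover_green: green translucent bulb cover: a hollow cap like an upturned cup, 41 mm outside diameter, 32 mm high, wall 3 mm, straight-sided for the lower 22 mm and rounded to a flat top; open underneath (35 mm bore, 28 mm deep). About 25 g, loose. Origin: centre of its open rim (its underside); z up along its axis.
- cover_yellow: yellow translucent bulb cover: a hollow cap like an upturned cup, 41 mm outside diameter, 32 mm high, wall 3 mm, straight-sided for the lower 22 mm and rounded to a flat top; open underneath (35 mm bore, 28 mm deep). About 25 g, loose. Origin: centre of its open rim (its underside); z up along its axis.
- cover_blue: blue translucent bulb cover: a hollow cap like an upturned cup, 41 mm outside diameter, 32 mm high, wall 3 mm, straight-sided for the lower 22 mm and rounded to a flat top; open underneath (35 mm bore, 28 mm deep). About 25 g, loose. Origin: centre of its open rim (its underside); z up along its axis.
- lamp_red: lamp with a red ring: a flat red disc, 62 mm across and 2 mm thick, fixed on the dark playfield board (board top 42 mm above the bench, 270 x 320 mm), with a brass socket (17 mm across) and bulb standing in its middle, up to 25 mm above the disc's underside. Room for one cover, which stands on the disc over the bulb with 9 mm of play all round. Origin: centre of the disc's underside, on the board; the cover's rim stands 2 mm above it.
- lamp_green: lamp with a green ring: a flat green disc, 62 mm across and 2 mm thick, fixed on the dark playfield board (board top 42 mm above the bench, 270 x 320 mm), with a brass socket (17 mm across) and bulb standing in its middle, up to 25 mm above the disc's underside. Room for one cover, which stands on the disc over the bulb with 9 mm of play all round. Origin: centre of the disc's underside, on the board; the cover's rim stands 2 mm above it.
- lamp_yellow: lamp with a yellow ring: a flat yellow disc, 62 mm across and 2 mm thick, fixed on the dark playfield board (board top 42 mm above the bench, 270 x 320 mm), with a brass socket (17 mm across) and bulb standing in its middle, up to 25 mm above the disc's underside. Room for one cover, which stands on the disc over the bulb with 9 mm of play all round. Origin: centre of the disc's underside, on the board; the cover's rim stands 2 mm above it.
- lamp_blue: lamp with a blue ring: a flat blue disc, 62 mm across and 2 mm thick, fixed on the dark playfield board (board top 42 mm above the bench, 270 x 320 mm), with a brass socket (17 mm across) and bulb standing in its middle, up to 25 mm above the disc's underside. Room for one cover, which stands on the disc over the bulb with 9 mm of play all round. Origin: centre of the disc's underside, on the board; the cover's rim stands 2 mm above it.
- mat: free spot: black rubber parts mat, 120 x 120 mm, 5 mm thick, fixed flat on the bench beside the playfield board, empty at the start. Origin: centre of its underside, on the bench. (On the board, lamp centres are at least 100 mm apart; posts, a wire arch and a loose flipper bat along its middle reach 68 mm above the bench and lie over 50 mm from any lamp centre.)

How it is judged:
By the outcome, as a careful person would: the job done as asked, in the order asked, and still so for the second after the job is handed in, with the robot touching nothing.
It also fails if it takes over 88 s, if anything falls off the work surface, if the arm or the gripper's body presses on something with over 40 N, if the wrist force passes 120 N, or if a joint passes its speed limit or range.

ROBOT

A 6-joint arm with a two-finger parallel gripper is mounted at the origin on the work surface. World frame = base frame: x ahead of the robot, y to its left, z up, the work surface at z = 0. Lengths are in m, angles in degrees, forces in N, time in s.
With the tool pointing down it reaches from about 0.4 to 0.825 m from the base axis. Payload 7 kg.
Tool frame: the origin (TCP) lies on the mounting face of the last link; the fingertips stand 178 mm ahead of it and the grasp point (between the pads) lies 159 mm ahead of it; z points along the fingers, y is the direction in which the jaws open and shut (so a half turn about z gives the same grasp; the last joint's range is limited). The gripper opens to 88 mm and grips with 3 to 60 N. Pads are 19 mm wide; open, the fingers measure 130 mm over their backs; the gripper's body (78 mm by 193 mm) begins 47 mm behind the grasp point.
Start: joints at [90.418, 20.546, 0.682, 0, -70.136, -16.507], TCP at [0.187, 0.649, 0.405] pointing down, gripper open.
Joint ranges: [-176.03, 176.03], [-82.01, 121.73], [-58.28, 71.71], [-173.87, 95.51], [-174.79, -0.11], [-173.66, 173.66]. Speed limits (degrees/s): [136.94, 136.94, 172.46, 180, 180, 180].

INTERFACE

Orientations are given as [roll, pitch, yaw] about the fixed x, y, z axes, in that order (R = Rz(yaw) Ry(pitch) Rx(roll)).
In Python, from plant import r gives the robot as it stands. The module is installed in compiled form; this text tells all that it offers.
- The arm moves only by the tool carry_out, never from a script. Its argument "plan" is a list of rows, each a list of 3 entries, a list of its own where there are three numbers: the shift along the tool's x, y, z in m, then the turn, a rotation vector about the tool's x, y, z in degrees, then the closure in counts, from 0 (fully open) to 255 (shut). In form: [[[x, y, z], [ax, ay, az], hand], ...]. A call has 1 to 12 rows; each row shifts and turns the commanded pose from where the row before left it, along the tool's axes as they then stand; what a row does not reach is not made up. A row lasts 1/12 s, in which the tool goes at most 41.7 mm and 7.16 degrees, less where a joint would pass 70% of its speed; a pose out of reach is approached as far as the arm can. A call is refused whole if a number of a shift passes 0.0417 or a number of a turn 7.16, either way. A call with a gripper value outside its range is refused whole. The fingers move at their own pace and stop on an object; "grip_force" is the grip in N (left out, the last holds). Time passes only in rows, so rows that do not move let the fingers close. It gives the time, the measured TCP pose, the force and the opening at its end, in the units of the state.
- r.get_state(): the state, without advancing time (a new reading comes with each control period).
- r.capture(name): name is "scene" or "side" or "wrist"; returns the picture (384x512x3 uint8, red, green, blue); there is no depth.
- r.get_calibration(name): a dict with "K" (3x3 intrinsics, pixels), "D" ([k1, k2, p1, p2, k3] as OpenCV has them; the pictures are not rectified), "rvec" (rotation vector, rad) and "tvec" (3), from world to camera coordinates, as OpenCV has them. Camera axes: x right, y down, z forward; pixel columns grow to the right and rows downward; lengths in m; the calibration is good to about 2 mm. A picture is of the moment at which its call begins: read the wrist's pose just before it. get_calibration takes no time and is no camera call; for the wrist camera it gives the pose at the moment of the call.
- r.close_job(): hands the job in, once; it reports no verdict.
The state is a dict: "time_s": time; "joints": joint angles; "qd": joint speeds; "joint_torque": joint torques, N m; "tcp_pos": TCP position; "eef_rot": TCP orientation; "contact_force": force on the tool from outside, world axes, zero at the start; "moment": the same for the moment, N m; "gripper_width": finger opening in m.
Only numpy, scipy, OpenCV 4.12 (cv2) and the standard library are available. Lean on these libraries where they do the work, as an engineer would, in place of code of your own. Each camera call takes 0.05 s, during which the arm holds its last target. There are 200 camera calls.

## Working session

There is one attempt and no reset: what is moved stays moved. The work goes in short steps, Python scripts to look and compute and a tool call to move; the robot and the scene stay as the last step left them, time stands still between calls to the robot, and variables do not carry over. Pictures are saved under pics/ and viewed, about 12 in all and at most 16, crops included, and the job is handed in when it is done.

Besides the shell and the picture viewer there is one more tool, called by a JSON object that holds its "name" and its "arguments". carry_out: Moves the arm, as the interface text tells. Its arguments: {"type":"object","properties":{"plan":{"type":"array","items":{"type":"array"}},"grip_force":{"type":"number"}},"required":["plan"]}

```bash
mkdir -p pics; python3 - <<'E'
from plant import r
import cv2
print(r.get_state())
for n in("scene","side"):
    cv2.imwrite(f"pics/{n}0.png",r.capture(n)[...,::-1]); print(n,r.get_calibration(n))
E
```

```text
{'time_s': 0.0, 'joints': array([ 9.04182578e+01,  2.05906933e+01,  6.35291981e-01, -2.05241940e-02,
       -7.01366069e+01, -1.65086512e+01]), 'qd': array([ 0.0717802 , -0.08393616,  0.08460496, -0.11503106, -0.09579427,
       -0.01232453]), 'joint_torque': array([-8.63951955e-04, -5.82716918e+01,  2.93047106e+01,  6.99704289e+00,
        6.87337102e-03, -1.72168834e-04]), 'tcp_pos': array([0.1870045 , 0.64837912, 0.40374109]), 'eef_rot': array([ 1.79906302e+02, -7.64875959e-03, -1.60973763e+01]), 'contact_force': array([-0.36257241,  0.32446119,  0.26730507]), 'moment': array([ 0.02353611, -0.00796049, -0.00219286]), 'gripper_width': 0.08735154838215801}
scene {'K': array([[490.45274977,   0.        , 262.24074268],
       [  0.        , 490.45274977, 193.79168131],
       [  0.        ,   0.        ,   1.        ]]), 'D': array([0.03061619, 0.        , 0.        , 0.        , 0.        ]), 'rvec': array([ 1.94513585,  1.84176425, -0.5320713 ]), 'tvec': array([-0.02728473, -0.45848112,  1.34534375])}
side {'K': array([[446.41474173,   0.        , 254.66856315],
       [  0.        , 446.41474173, 197.42996457],
       [  0.        ,   0.        ,   1.        ]]), 'D': array([-0.16196422,  0.        ,  0.        ,  0.        ,  0.        ]), 'rvec': array([ 2.1776844 , -0.09310239,  0.04492664]), 'tvec': array([-0.57384904,  0.09086485,  1.11121437])}
```

View pics/scene0.png

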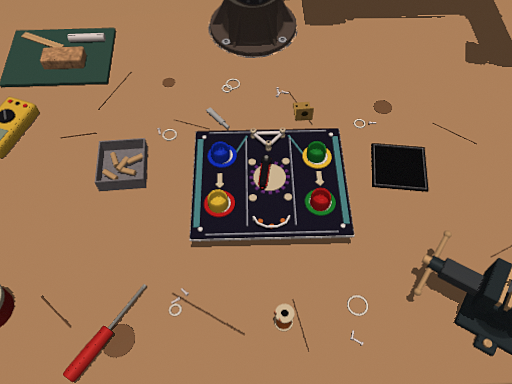

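View pics/side0.png

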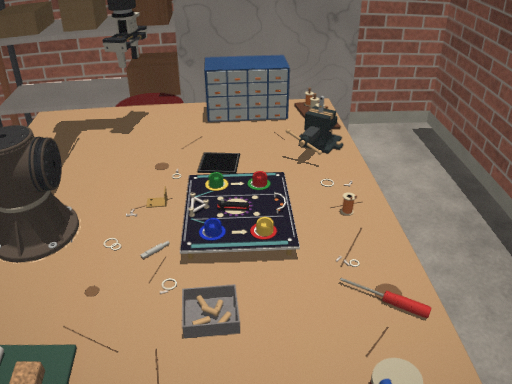

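```bash
cat > h.py <<'E'
import numpy as np, cv2
from plant import r
from scipy.spatial.transform import Rotation as Ro
def px2w(cal,uv,z):
    """pixel -> world point on plane z"""
    p=cv2.undistortPoints(np.array([[uv]],float),cal["K"],cal["D"])[0,0]
    R=cv2.Rodrigues(cal["rvec"])[0]; c=-R.T@cal["tvec"]; d=R.T@[p[0],p[1],1]
    return c+d*(z-c[2])/d[2]
HUE={"red":[(0,8),(172,180)],"yellow":[(20,33)],"green":[(45,80)],"blue":[(105,128)]}
def mask(im,col,s=120,v=60):
    h=cv2.cvtColor(im,cv2.COLOR_RGB2HSV); m=np.zeros(im.shape[:2],np.uint8)
    for a,b in HUE[col]: m|=cv2.inRange(h,(a,s,v),(b,255,255))
    return m
def go(xyz,yaw):
    """tool-frame shift and turn from the present pose to xyz (TCP), pointing down, yaw"""
    s=r.get_state(); R=Ro.from_euler("xyz",s["eef_rot"],degrees=True)
    t=Ro.from_euler("xyz",[180,0,yaw],degrees=True)
    return R.inv().apply(np.array(xyz)-s["tcp_pos"]).round(4),(R.inv()*t).as_rotvec(degrees=True).round(2)
E
python3 - <<'E'
from h import *
c=r.get_calibration("scene")
for n,uv,z in [("blue",(222,153),.06),("green",(317,151),.06),("yel",(219,201),.06),("red",(320,199),.06),("mat",(400,167),.005),("bTL",(197,131),.042),("bTR",(338,129),.042),("bBL",(192,238),.042),("bBR",(352,234),.042)]:
    print(n,px2w(c,uv,z).round(3))
c=r.get_calibration("wrist");s=r.get_state()
R=cv2.Rodrigues(c["rvec"])[0]; p=-R.T@c["tvec"]
T=Ro.from_euler("xyz",s["eef_rot"],degrees=True)
print("cam in tool",T.inv().apply(p-s["tcp_pos"]),"\n",(T.inv().as_matrix()@R.T).round(2),c["K"][0,0])
print(go([.6,0.05,.4],-90))
E
```

```text
blue [ 0.475 -0.084  0.06 ]
green [0.481 0.117 0.06 ]
yel [ 0.594 -0.092  0.06 ]
red [0.6   0.109 0.06 ]
mat [0.493 0.305 0.005]
bTL [ 0.397 -0.14   0.042]
bTR [0.408 0.174 0.042]
bBL [ 0.664 -0.146  0.042]
bBR [0.672 0.165 0.042]
cam in tool [ 0.08359926 -0.00024581  0.01977145] 
 [[ 0.   -0.95 -0.31]
 [ 1.    0.   -0.  ]
 [ 0.   -0.31  0.95]] 289.2016827503937
(array([0.5627, 0.4604, 0.0046]), array([ 7.00e-02, -6.00e-02,  7.39e+01]))
```

{"name": "carry_out", "arguments": {"plan": [[[0.04,0.001,0],[0,0,4],60],[[0.04,0.001,0],[0,0,4],60],[[0.04,0.001,0],[0,0,4],60],[[0.04,0.001,0],[0,0,4],60],[[0.04,0.001,0],[0,0,4],60],[[0.04,0.001,0],[0,0,4],60],[[0.04,0.001,0],[0,0,4],60],[[0.04,0.001,0],[0,0,4],60],[[0.04,0.001,0],[0,0,4],60],[[0.04,0.001,0],[0,0,4],60],[[0.04,0.001,0],[0,0,4],60],[[0.04,0.001,0],[0,0,4],60]], "grip_force": 10}}

```text
time_s: 1.1
tcp_pos: [0.5478, 0.3502, 0.404]
eef_rot: [180.0, -0.0, -64.3]
contact_force: [0.7, 0.0, -0.6]
gripper_width: 0.067
```

```bash
python3 -c "
from h import *
s=r.get_state();print(s['time_s'],s['tcp_pos'],s['eef_rot'],s['gripper_width'],go([.54,0,.4],-92))"
```

```text
1.1 [0.54783179 0.35015242 0.40401309] [ 1.79951850e+02 -1.98604194e-02 -6.42932105e+01] 0.06699056680003038 (array([0.3121, 0.1589, 0.0043]), array([ 0.04, -0.03, 27.71]))
```

{"name": "carry_out", "arguments": {"plan": [[[0.038,0.009,0],[0,0,3.1],60],[[0.038,0.009,0],[0,0,3.1],60],[[0.038,0.009,0],[0,0,3.1],60],[[0.038,0.009,0],[0,0,3.1],60],[[0.038,0.009,0],[0,0,3.1],60],[[0.038,0.009,0],[0,0,3.1],60],[[0.038,0.009,0],[0,0,3.1],60],[[0.038,0.009,0],[0,0,3.1],60],[[0.038,0.009,0],[0,0,3.1],60],[[0,0,0],[0,0,0],60],[[0,0,0],[0,0,0],60]]}}

```text
time_s: 2.02
tcp_pos: [0.5473, 0.0018, 0.4047]
eef_rot: [180.0, 0.0, -92.2]
contact_force: [0.6, 0.6, -0.1]
gripper_width: 0.0671
```

```bash
python3 -c "
from h import *
c=r.get_calibration('wrist');im=r.capture('wrist');s=r.get_state();print(s['time_s'],s['tcp_pos'],s['eef_rot'],c)
cv2.imwrite('pics/w1.png',im[...,::-1])"
```

```text
2.0667 [0.54774907 0.00297384 0.40469065] [-1.79996447e+02  9.41266815e-03 -9.20711190e+01] {'K': array([[289.20168275,   0.        , 254.17585338],
       [  0.        , 289.20168275, 189.3571907 ],
       [  0.        ,   0.        ,   1.        ]]), 'D': array([0.00450879, 0.        , 0.        , 0.        , 0.        ]), 'rvec': array([-0.05791514, -3.09619736, -0.4909178 ]), 'tvec': array([ 0.54656959, -0.06058775,  0.38485467])}
```

View pics/w1.png

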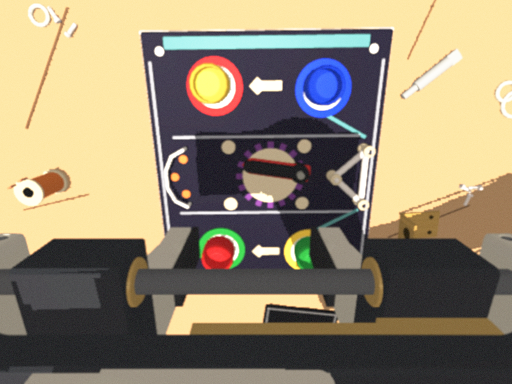

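```bash
cat >> h.py <<'E'
A=np.linspace(0,2*np.pi,60,endpoint=False)
COVER=[(.0205,0),(.0205,.022),(.013,.032)]; RING=[(.031,.002)]
def hull_c(pts):
    m=cv2.moments(cv2.convexHull(np.asarray(pts,np.float32))); return np.array([m["m10"],m["m01"]])/m["m00"],m["m00"]
def locate(im,cal,col,prof,z0,guess,rad=.04):
    """xy of body of revolution standing at z0 by matching silhouette hull centroid; also area ratio seen/model"""
    proj=lambda xy:cv2.projectPoints(np.vstack([np.c_[xy[0]+q*np.cos(A),xy[1]+q*np.sin(A),0*A+z0+h] for q,h in prof]),cal["rvec"],cal["tvec"],cal["K"],cal["D"])[0][:,0]
    roi=np.zeros(im.shape[:2],np.uint8); k=proj(guess); cc,a=hull_c(k)
    cv2.circle(roi,tuple(int(v) for v in cc),int(rad/prof[0][0]*np.sqrt(a/np.pi)),255,-1)
    m=cv2.morphologyEx(mask(im,col)&roi,cv2.MORPH_OPEN,np.ones((2,2)))
    n,l,st,_=cv2.connectedComponentsWithStats(m)
    for i in range(1,n):
        if st[i,4]<15: m[l==i]=0
    ys,xs=np.nonzero(m); tgt,at=hull_c(np.c_[xs,ys]); xy=np.array(guess,float)
    for _ in range(5):
        xy+= (px2w(cal,tgt,z0+.01)-px2w(cal,hull_c(proj(xy))[0],z0+.01))[:2]
    return xy.round(4),round(at/hull_c(proj(xy))[1],2)
E
cat > p1.py <<'E'
from h import *
import sys
f=sys.argv[1]
c=eval(open(f'pics/{f}.cal').read(),{"array":np.array})if f!='scene0' else r.get_calibration('scene')
im=cv2.imread(f'pics/{f}.png')[...,::-1].copy()
for n,g,cov,ring in [("L-near",(.475,-.084),"blue","blue"),("L-far",(.594,-.092),"yellow","red"),("R-near",(.481,.117),"green","yellow"),("R-far",(.60,.109),"red","green")]:
    try:
        o=[n]
        if cov!=ring:o+=[cov,locate(im,c,cov,COVER,.044,g,.03)]
        print(*o,"ring",ring,locate(im,c,ring,RING,.042,g,.04))
    except Exception as e:print(n,e)
E
python3 - <<'E'
from h import *
open('pics/w1.cal','w').write(repr(r.get_calibration('wrist')))
E
python3 p1.py w1; python3 p1.py scene0
```

```text
L-near ring blue (array([ 0.467, -0.084]), 1.06)
L-far yellow (array([ 0.5904, -0.0928]), 0.89) ring red (array([ 0.5873, -0.0905]), 1.07)
R-near green (array([0.4864, 0.1169]), 0.42) ring yellow (array([0.4938, 0.1156]), 0.46)
R-far red (array([0.5973, 0.1133]), 0.86) ring green (array([0.5932, 0.1108]), 0.93)
L-near ring blue (array([ 0.4696, -0.0845]), 1.1)
L-far yellow (array([ 0.5915, -0.0934]), 0.89) ring red (array([ 0.5939, -0.0903]), 0.92)
R-near green (array([0.477 , 0.1185]), 0.74) ring yellow (array([0.4872, 0.1189]), 0.93)
R-far red (array([0.5988, 0.112 ]), 0.92) ring green (array([0.6012, 0.1115]), 0.89)
```

{"name": "carry_out", "arguments": {"plan": [[[-0.035,0,0.02],[0,0,0],60],[[-0.035,0,0.02],[0,0,0],60],[[-0.035,0,0.02],[0,0,0],60],[[-0.035,0,0],[0,0,0],60],[[0,0,0],[0,0,0],60],[[0,0,0],[0,0,0],60]]}}

```text
time_s: 2.57
tcp_pos: [0.5528, 0.1468, 0.3437]
eef_rot: [179.9, -0.0, -91.7]
contact_force: [0.3, -0.5, -0.8]
gripper_width: 0.0666
```

```bash
cat > snap.py <<'E'
from h import *
import sys
n=sys.argv[1]
c=r.get_calibration('wrist');im=r.capture('wrist');s=r.get_state();print(s['time_s'],s['tcp_pos'],s['eef_rot'],s['gripper_width'])
cv2.imwrite(f'pics/{n}.png',im[...,::-1]);open(f'pics/{n}.cal','w').write(repr(c))
E
python3 snap.py w2; python3 p1.py w2
```

```text
2.6167 [0.55268029 0.14559187 0.34409897] [ 1.79951460e+02 -3.29165155e-02 -9.17928992e+01] 0.06717301637635936
L-near float division by zero
L-far float division by zero
R-near green (array([0.4778, 0.1163]), 0.9) ring yellow (array([0.4796, 0.1181]), 1.04)
R-far red (array([0.5971, 0.1113]), 0.92) ring green (array([0.594 , 0.1115]), 1.02)h.py:22: RuntimeWarning: invalid value encountered in divide
  m=cv2.moments(cv2.convexHull(np.asarray(pts,np.float32))); return np.array([m["m10"],m["m01"]])/m["m00"],m["m00"]
```

View pics/w2.png

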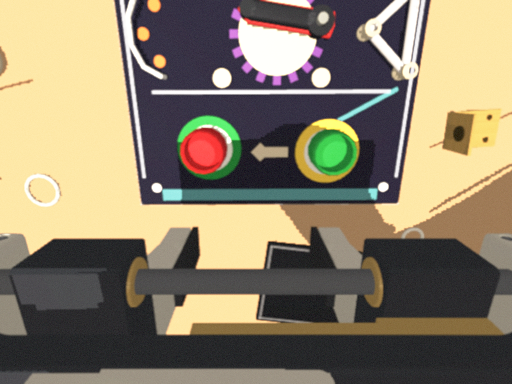

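{"name": "carry_out", "arguments": {"plan": [[[0.0165,-0.023,0.01],[0,0,0],60],[[0.0165,-0.023,0.01],[0,0,0],60],[[0,0,0.03],[0,0,0],60],[[0,0,0.03],[0,0,0],60],[[0,0,0.02],[0,0,0],60],[[0,0,0.01],[0,0,0],60],[[0,0,0.009],[0,0,0],60],[[0,0,0],[0,0,0],60],[[0,0,0],[0,0,0],60]]}}

```text
time_s: 3.37
tcp_pos: [0.598, 0.1092, 0.2264]
eef_rot: [-180.0, 0.0, -92.0]
contact_force: [-0.1, 0.4, 0.6]
gripper_width: 0.0672
```

```bash
python3 snap.py w3; python3 -c "
from h import *
print(go([.5975,.1113,.225],-92))"
```

```text
3.4167 [0.59816064 0.10932793 0.22700843] [-1.79895191e+02  4.05652422e-02 -9.19659315e+01] 0.06677452027712347
(array([-0.0019,  0.0007,  0.002 ]), array([-0.1 ,  0.04,  0.03]))
```

View pics/w3.png

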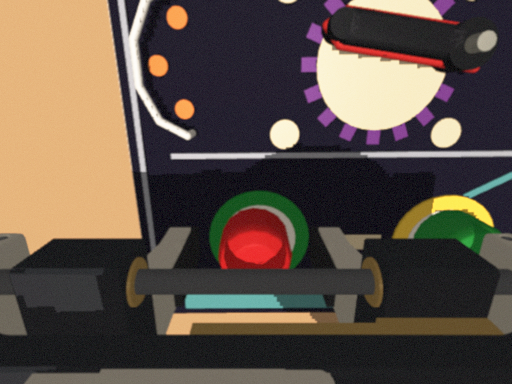

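{"name": "carry_out", "arguments": {"plan": [[[-0.002,0,0.001],[0,0,0],100],[[0,0,0],[0,0,0],255],[[0,0,0],[0,0,0],255],[[0,0,0],[0,0,0],255],[[0,0,0],[0,0,0],255],[[0,0,0],[0,0,0],255],[[0,0,-0.005],[0,0,0],255],[[0,0,-0.01],[0,0,0],255],[[0,0,-0.03],[0,0,0],255],[[0,0,-0.03],[0,0,0],255],[[0,0,-0.02],[0,0,0],255]], "grip_force": 10}}

```text
time_s: 4.33
tcp_pos: [0.5982, 0.1111, 0.3232]
eef_rot: [-179.8, 0.0, -92.0]
contact_force: [1.0, 0.4, 0.1]
gripper_width: 0.0408
```

```bash
python3 snap.py w4; python3 -c "
from h import *
print(go([.493,.30,.32],-92))"
```

```text
4.3833 [0.59912574 0.11139269 0.32709785] [-1.79549908e+02  1.45398729e-01 -9.19274037e+01] 0.04096449136988534
(array([-0.1849,  0.1125,  0.0067]), array([-0.45,  0.15,  0.07]))
```

View pics/w4.png

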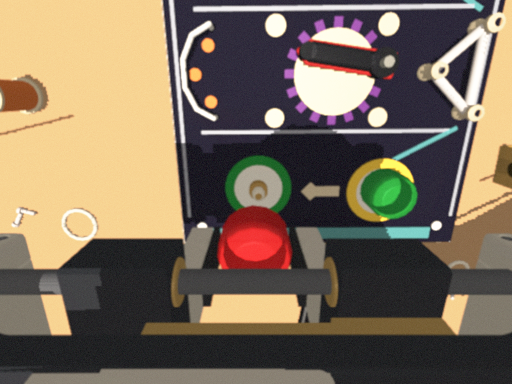

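{"name": "carry_out", "arguments": {"plan": [[[-0.031,0.019,0],[0,0,0],255],[[-0.031,0.019,0],[0,0,0],255],[[-0.031,0.019,0],[0,0,0],255],[[-0.031,0.019,0],[0,0,0],255],[[-0.031,0.019,0],[0,0,0],255],[[-0.03,0.018,0.01],[0,0,0],255],[[0,0,0.035],[0,0,0],255],[[0,0,0.035],[0,0,0],255],[[0,0,0.03],[0,0,0],255],[[0,0,0.01],[0,0,0],255],[[0,0,0],[0,0,0],255],[[0,0,0],[0,0,0],255]]}}

```text
time_s: 5.38
tcp_pos: [0.4917, 0.3001, 0.2005]
eef_rot: [-180.0, -0.0, -92.0]
contact_force: [0.8, -0.5, -0.2]
gripper_width: 0.0406
```

```bash
python3 p1.py w4 | tail -2; python3 snap.py w5; python3 -c "
from h import *
cv2.imwrite('pics/s5.png',cv2.resize(r.capture('scene')[90:270,170:450,::-1],None,fx=2.5,fy=2.5))
print(go([.493,.30,.1865],-92))"
```

```text
R-near green (array([0.4766, 0.117 ]), 0.96) ring yellow (array([0.4817, 0.1169]), 0.96)
R-far red (array([0.5997, 0.1339]), 0.34) ring green (array([0.5941, 0.1094]), 0.93)
5.4333 [0.49196553 0.30040276 0.20136019] [-1.79908709e+02  7.18679787e-02 -9.19734946e+01] 0.040741940644004104
(array([ 0.0005, -0.0009,  0.0152]), array([-0.12,  0.12,  0.02]))h.py:22: RuntimeWarning: invalid value encountered in divide
  m=cv2.moments(cv2.convexHull(np.asarray(pts,np.float32))); return np.array([m["m10"],m["m01"]])/m["m00"],m["m00"]
```

View pics/s5.png

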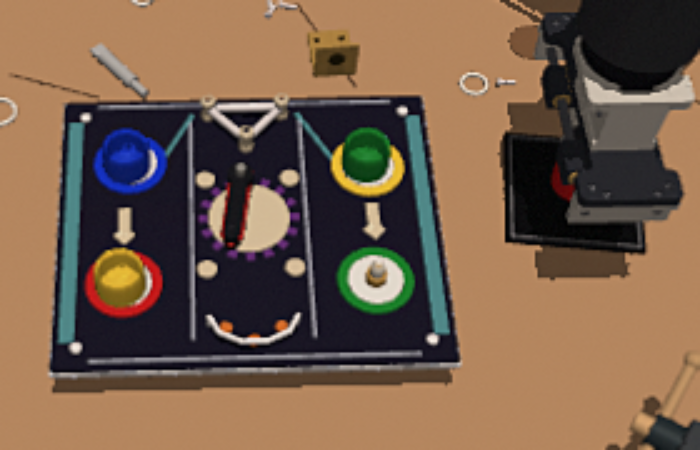

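{"name": "carry_out", "arguments": {"plan": [[[0,0,0.005],[0,0,0],255],[[0,0,0.003],[0,0,0],255],[[0,0,0.002],[0,0,0],255],[[0,0,0.002],[0,0,0],255],[[0,0,0.001],[0,0,0],255],[[0,0,0],[0,0,0],255],[[0,0,0],[0,0,0],255]]}}

```text
time_s: 6.07
tcp_pos: [0.4912, 0.2999, 0.1866]
eef_rot: [180.0, -0.0, -92.0]
contact_force: [0.4, 0.2, -0.8]
gripper_width: 0.0408
```

```bash
python3 -c "
from h import *
for i in range(3):
  im=r.capture('side' );s=r.get_state();print(s['tcp_pos'],s['contact_force'])
cv2.imwrite('pics/d6.png',cv2.resize(im[120:200,170:290,::-1],None,fx=6,fy=6,interpolation=cv2.INTER_CUBIC))"
```

```text
[0.49119085 0.29991109 0.1866616 ] [ 0.95821308 -0.5024897  -0.82085521]
[0.49119683 0.2999422  0.18671032] [-0.06569405  0.8535911  -0.37436811]
[0.49119916 0.29995221 0.18671729] [ 0.04937078 -0.37299611 -0.50893968]
```

View pics/d6.png

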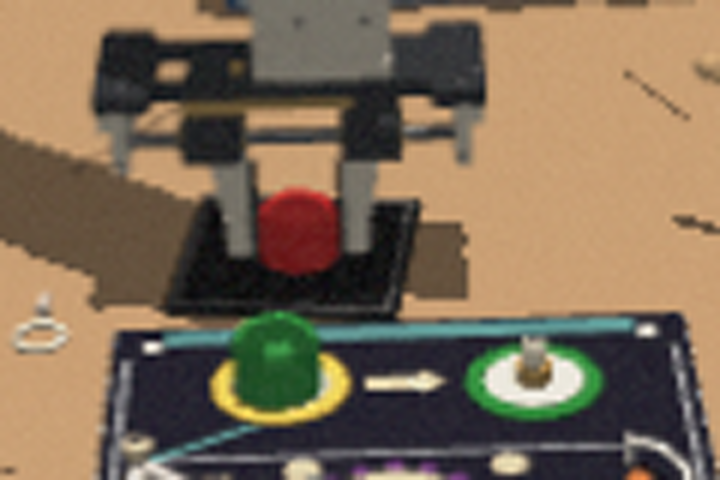

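{"name": "carry_out", "arguments": {"plan": [[[0,0,0.0005],[0,0,0],255],[[0,0,0.0005],[0,0,0],255],[[0,0,0],[0,0,0],255]]}}

```text
time_s: 6.47
tcp_pos: [0.4912, 0.3, 0.1861]
eef_rot: [-180.0, 0.0, -92.0]
contact_force: [-1.0, -0.7, 2.2]
gripper_width: 0.0408
```

{"name": "carry_out", "arguments": {"plan": [[[0,0,0],[0,0,0],100],[[0,0,0],[0,0,0],60],[[0,0,0],[0,0,0],60],[[0,0,0],[0,0,0],60],[[0,0,-0.01],[0,0,0],60],[[0,0,-0.04],[0,0,0],60],[[0,0,-0.04],[0,0,0],60],[[0,0,-0.03],[0,0,0],60],[[0,0,0],[0,0,0],60],[[0,0,0],[0,0,0],60]]}}

```text
time_s: 7.3
tcp_pos: [0.4915, 0.3002, 0.3088]
eef_rot: [-179.8, 0.2, -92.0]
contact_force: [-1.1, 0.8, -0.5]
gripper_width: 0.0675
```

```bash
python3 snap.py w6; python3 -c "
from h import *
print(go([.4773,.1168,.305],-92))
for n in ('scene','side'):
  im=r.capture(n);c=r.get_calibration(n);print(locate(im,c,'red',COVER,.005,(.491,.30)), locate(im,c,'green',COVER,.044,(.4773,.1168)))
im=cv2.imread('pics/w6.png')[...,::-1].copy();c=eval(open('pics/w6.cal').read(),{'array':np.array});print(locate(im,c,'red',COVER,.005,(.491,.30)))"
```

```text
7.35 [0.49102389 0.29979844 0.30697757] [-1.79937369e+02  1.06917130e-01 -9.19996518e+01] 0.06666443607732386
(array([0.1834, 0.0073, 0.0016]), array([-0.06,  0.11,  0.  ]))
(array([0.4927, 0.3019]), 0.93) (array([0.4777, 0.1183]), 0.77)
(array([0.4948, 0.2985]), 0.96) (array([0.4824, 0.1158]), 0.82)
(array([0.49  , 0.3001]), 1.02)
```

View pics/w6.png

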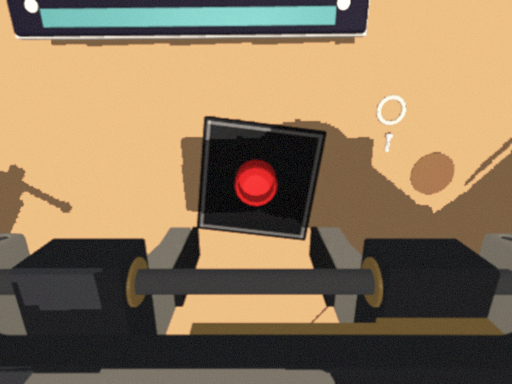

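{"name": "carry_out", "arguments": {"plan": [[[0.037,0.0015,0],[0,0,0],60],[[0.037,0.0015,0],[0,0,0],60],[[0.037,0.0015,0],[0,0,0],60],[[0.037,0.0015,0],[0,0,0],60],[[0.0355,0.0015,0],[0,0,0],60],[[0,0,0.03],[0,0,0],60],[[0,0,0.03],[0,0,0],60],[[0,0,0.012],[0,0,0],60],[[0,0,0.009],[0,0,0],60],[[0,0,0],[0,0,0],60],[[0,0,0],[0,0,0],60]]}}

```text
time_s: 8.37
tcp_pos: [0.4771, 0.1167, 0.2238]
eef_rot: [179.9, -0.1, -92.0]
contact_force: [0.2, 0.2, 0.6]
gripper_width: 0.067
```

```bash
python3 snap.py w7; python3 -c "
from h import *
print(go([.4773,.1168,.2255],-92))"
```

```text
8.4167 [0.47732016 0.11684317 0.2241447 ] [ 1.79944355e+02 -5.32725168e-02 -9.19706041e+01] 0.06699439382031912
(array([ 0.    ,  0.    , -0.0014]), array([ 0.06, -0.05,  0.03]))
```

View pics/w7.png

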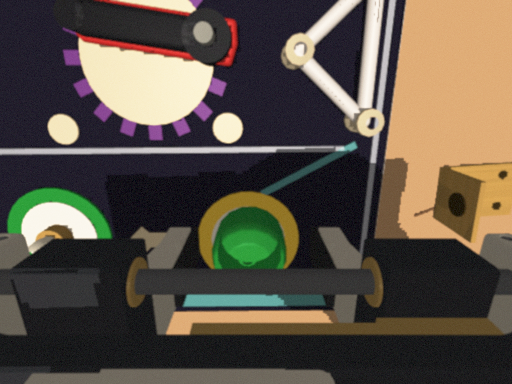

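{"name": "carry_out", "arguments": {"plan": [[[0,0,-0.001],[0,0,0],100],[[0,0,0],[0,0,0],255],[[0,0,0],[0,0,0],255],[[0,0,0],[0,0,0],255],[[0,0,0],[0,0,0],255],[[0,0,0],[0,0,0],255],[[0,0,-0.005],[0,0,0],255],[[0,0,-0.02],[0,0,0],255],[[0,0,-0.035],[0,0,0],255],[[0,0,-0.02],[0,0,0],255],[[0,0,0],[0,0,0],255],[[0,0,0],[0,0,0],255]]}}

```text
time_s: 9.42
tcp_pos: [0.4775, 0.1169, 0.3073]
eef_rot: [-179.9, 0.1, -92.0]
contact_force: [-0.7, 0.1, -0.5]
gripper_width: 0.0413
```

```bash
python3 snap.py w8; python3 -c "
from h import *
print(go([.594,.111,.305],-92))"; python3 p1.py w8 2>/dev/null
```

```text
9.4667 [0.47706475 0.11665422 0.30610483] [-1.79962708e+02  5.14422092e-02 -9.20030469e+01] 0.04114912527515611
(array([ 0.0016, -0.1171,  0.0012]), array([-0.04,  0.05, -0.  ]))
L-near float division by zero
L-far float division by zero
R-near green (array([0.4793, 0.138 ]), 0.61) ring yellow (array([0.4798, 0.1148]), 0.91)
R-far float division by zero
```

{"name": "carry_out", "arguments": {"plan": [[[0.0004,-0.0293,0],[0,0,0],255],[[0.0004,-0.0293,0],[0,0,0],255],[[0.0004,-0.0293,0],[0,0,0],255],[[0.0004,-0.0293,0],[0,0,0],255],[[0,0,0.01],[0,0,0],255],[[0,0,0],[0,0,0],255]]}}

```text
time_s: 9.97
tcp_pos: [0.5944, 0.1105, 0.2919]
eef_rot: [179.7, -0.1, -92.1]
contact_force: [-0.7, -0.6, -1.6]
gripper_width: 0.0407
```

```bash
python3 snap.py w9; python3 -c "
from h import *
print(go([.594,.111,.2255],-92))"
```

```text
10.0167 [0.59366106 0.1105033  0.29288019] [ 1.79718298e+02 -1.26134396e-01 -9.20640862e+01] 0.0412130701850087
(array([-0.0007, -0.0007,  0.0674]), array([ 0.28, -0.13, -0.06]))
```

View pics/w9.png

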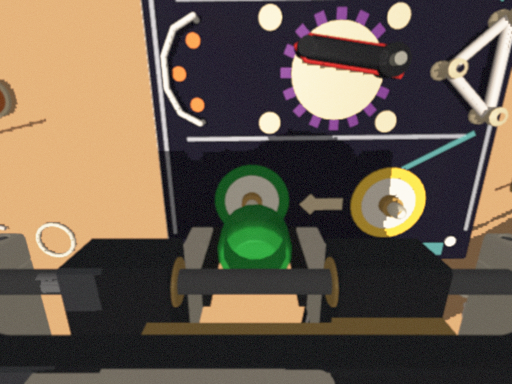

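{"name": "carry_out", "arguments": {"plan": [[[0,0,0.02],[0,0,0],255],[[0,0,0.02],[0,0,0],255],[[0,0,0.012],[0,0,0],255],[[0,0,0.008],[0,0,0],255],[[0,0,0.004],[0,0,0],255],[[0,0,0.001],[0,0,0],255],[[0,0,0],[0,0,0],255],[[0,0,0],[0,0,0],255]]}}

```text
time_s: 10.68
tcp_pos: [0.5946, 0.1113, 0.2316]
eef_rot: [-179.9, 0.0, -92.0]
contact_force: [-0.2, -0.1, -0.4]
gripper_width: 0.0412
```

{"name": "carry_out", "arguments": {"plan": [[[0,0,0.002],[0,0,0],255],[[0,0,0.001],[0,0,0],255],[[0,0,0.001],[0,0,0],255],[[0,0,0],[0,0,0],255],[[0,0,0],[0,0,0],255]]}}

```text
time_s: 11.1
tcp_pos: [0.5944, 0.1111, 0.2267]
eef_rot: [-180.0, -0.0, -92.0]
contact_force: [0.9, 0.1, -0.2]
gripper_width: 0.0414
```

```bash
python3 -c "
from h import *
for i in range(3):
  im=r.capture('side' );s=r.get_state();print(s['tcp_pos'],s['contact_force'])
"
```

```text
[0.59438215 0.11108047 0.22670034] [ 0.58856548 -0.61986606  0.1682503 ]
[0.59440062 0.11108776 0.22670352] [-0.11613567 -0.14056658 -0.87697231]
[0.59440724 0.11109157 0.22670742] [ 1.82532236 -0.77238245  0.0755455 ]
```

{"name": "carry_out", "arguments": {"plan": [[[0,0,0.0005],[0,0,0],255],[[0,0,0.0005],[0,0,0],255],[[0,0,0],[0,0,0],255],[[0,0,0],[0,0,0],255]]}}

```text
time_s: 11.58
tcp_pos: [0.5944, 0.1111, 0.2259]
eef_rot: [-180.0, 0.0, -92.0]
contact_force: [-0.8, 0.4, 3.7]
gripper_width: 0.0413
```

{"name": "carry_out", "arguments": {"plan": [[[0,0,0],[0,0,0],100],[[0,0,0],[0,0,0],60],[[0,0,0],[0,0,0],60],[[0,0,0],[0,0,0],60],[[0,0,-0.01],[0,0,0],60],[[0,0,-0.04],[0,0,0],60],[[0,0,-0.04],[0,0,0],60],[[0.04,0,-0.01],[0,0,0],60],[[0.04,0,0],[0,0,0],60],[[0.02,0,0],[0,0,0],60],[[0,0,0],[0,0,0],60],[[0,0,0],[0,0,0],60]]}}

```text
time_s: 12.58
tcp_pos: [0.5908, 0.0099, 0.3266]
eef_rot: [-179.9, 0.0, -92.1]
contact_force: [0.5, 0.5, 0.3]
gripper_width: 0.067
```

```bash
python3 snap.py w10; python3 - <<'E'
from h import *
print(go([.5905,-.093,.305],-92))
im=cv2.imread('pics/w10.png')[...,::-1].copy();c=eval(open('pics/w10.cal').read(),{'array':np.array})
print(locate(im,c,'yellow',COVER,.044,(.59,-.093),.03),locate(im,c,'red',RING,.042,(.589,-.0905)))
for n in ('scene','side'):
  im=r.capture(n);c=r.get_calibration(n);print(n,locate(im,c,'green',COVER,.044,(.594,.111),.022))
E
```

```text
12.6333 [0.59091317 0.01077655 0.32637158] [-1.79955388e+02  1.58388073e-02 -9.20485527e+01] 0.0669999317300723
(array([ 0.1037, -0.0033,  0.0213]), array([-0.04,  0.02, -0.05]))
(array([ 0.5899, -0.0944]), 0.9) (array([ 0.5869, -0.0921]), 1.05)
scene (array([0.5931, 0.1118]), 0.88)
side (array([0.5946, 0.1082]), 0.79)
```

View pics/w10.png

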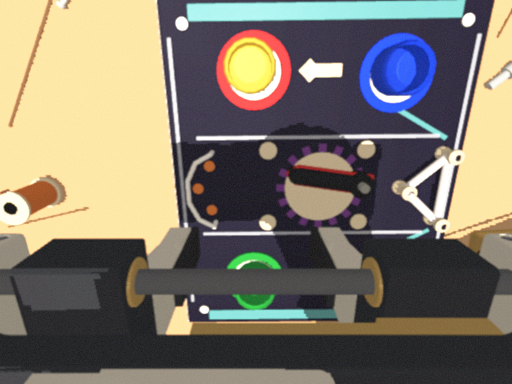

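{"name": "carry_out", "arguments": {"plan": [[[0.035,-0.001,0],[0,0,0],60],[[0.035,-0.001,0],[0,0,0],60],[[0.034,-0.001,0],[0,0,0],60],[[0,0,0.03],[0,0,0],60],[[0,0,0.035],[0,0,0],60],[[0,0,0.018],[0,0,0],60],[[0,0,0.01],[0,0,0],60],[[0,0,0.005],[0,0,0],60],[[0,0,0.002],[0,0,0],60],[[0,0,0],[0,0,0],60],[[0,0,0],[0,0,0],60]]}}

```text
time_s: 13.65
tcp_pos: [0.591, -0.0925, 0.2269]
eef_rot: [-179.9, 0.0, -91.9]
contact_force: [-0.5, 0.7, -0.7]
gripper_width: 0.0668
```

```bash
python3 snap.py w11; python3 -c "
from h import *
print(go([.590,-.0937,.2255],-92))"
```

```text
13.7 [ 0.59092854 -0.09249952  0.2270025 ] [-1.79872261e+02  1.38878434e-02 -9.19466731e+01] 0.06694736225207286
(array([0.0012, 0.0009, 0.0015]), array([-0.13,  0.01,  0.05]))
```

View pics/w11.png

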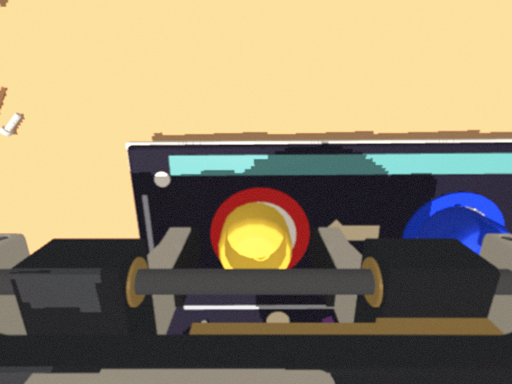

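Cover centred between the fingers (255,245). Grip and lift.

{"name": "carry_out", "arguments": {"plan": [[[0.001,0,0.0012],[0,0,0],100],[[0,0,0],[0,0,0],255],[[0,0,0],[0,0,0],255],[[0,0,0],[0,0,0],255],[[0,0,0],[0,0,0],255],[[0,0,0],[0,0,0],255],[[0,0,-0.005],[0,0,0],255],[[0,0,-0.02],[0,0,0],255],[[0,0,-0.035],[0,0,0],255],[[0,0,-0.02],[0,0,0],255],[[0,0,0],[0,0,0],255],[[0,0,0],[0,0,0],255]]}}

```text
time_s: 14.7
tcp_pos: [0.5905, -0.0938, 0.3061]
eef_rot: [-179.8, 0.0, -92.0]
contact_force: [0.4, 0.2, -0.3]
gripper_width: 0.0412
```

```bash
python3 snap.py w12; python3 - <<'E'
from h import *
print(go([.480,.117,.305],-92))
im=cv2.imread('pics/w12.png')[...,::-1].copy();c=eval(open('pics/w12.cal').read(),{'array':np.array})
print(locate(im,c,'red',RING,.042,(.588,-.0915)))
E
```

```text
14.75 [ 0.59003933 -0.0938552   0.30479259] [-1.79958070e+02  2.85581564e-02 -9.20030498e+01] 0.04146652839435917
(array([-2.069e-01,  1.173e-01, -2.000e-04]), array([-0.04,  0.03, -0.  ]))
(array([ 0.5864, -0.0953]), 0.92)
```

{"name": "carry_out", "arguments": {"plan": [[[-0.0345,0.0195,0],[0,0,0],255],[[-0.0345,0.0195,0],[0,0,0],255],[[-0.0345,0.0195,0],[0,0,0],255],[[-0.0345,0.0195,0],[0,0,0],255],[[-0.0345,0.0195,0],[0,0,0],255],[[-0.0345,0.0195,0],[0,0,0],255],[[0,0,0.01],[0,0,0],255],[[0,0,0],[0,0,0],255],[[0,0,0],[0,0,0],255]]}}

```text
time_s: 15.5
tcp_pos: [0.48, 0.1171, 0.2934]
eef_rot: [179.9, -0.1, -91.9]
contact_force: [-0.4, -0.2, -0.7]
gripper_width: 0.0411
```

```bash
python3 snap.py w13; python3 -c "
from h import *
print(go([.480,.117,.2255],-92))"
```

```text
15.55 [0.48050339 0.11658597 0.29381779] [ 1.79910235e+02 -7.54856485e-02 -9.19897241e+01] 0.0411769666286303
(array([-0.0005,  0.0004,  0.0683]), array([ 0.09, -0.08,  0.01]))
```

View pics/w13.png

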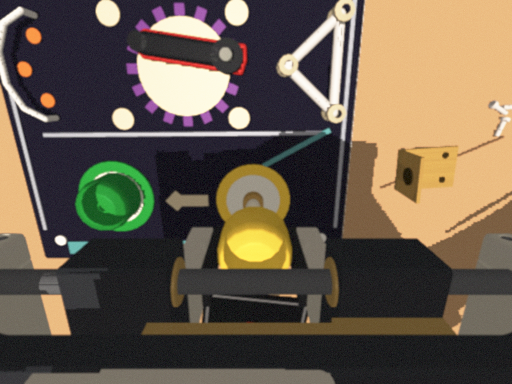

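{"name": "carry_out", "arguments": {"plan": [[[0,0,0.02],[0,0,0],255],[[0,0,0.02],[0,0,0],255],[[0,0,0.012],[0,0,0],255],[[0,0,0.008],[0,0,0],255],[[0,0,0.004],[0,0,0],255],[[0,0,0.002],[0,0,0],255],[[0,0,0],[0,0,0],255],[[0,0,0],[0,0,0],255],[[0,0,0],[0,0,0],255]]}}

```text
time_s: 16.3
tcp_pos: [0.4808, 0.1171, 0.2292]
eef_rot: [-179.9, 0.0, -92.0]
contact_force: [1.0, 0.1, -1.7]
gripper_width: 0.041
```

{"name": "carry_out", "arguments": {"plan": [[[0,0,0],[0,0,0],255],[[0,0,0],[0,0,0],255]]}}

```text
time_s: 16.47
tcp_pos: [0.4806, 0.1172, 0.229]
eef_rot: [-180.0, 0.0, -92.0]
contact_force: [-0.8, 0.9, -0.0]
gripper_width: 0.0409
```

{"name": "carry_out", "arguments": {"plan": [[[0,0,0.001],[0,0,0],255],[[0,0,0.001],[0,0,0],255],[[0,0,0.0005],[0,0,0],255],[[0,0,0.0005],[0,0,0],255],[[0,0,0],[0,0,0],255],[[0,0,0],[0,0,0],255]]}}

```text
time_s: 16.97
tcp_pos: [0.4805, 0.1171, 0.2254]
eef_rot: [180.0, -0.0, -92.0]
contact_force: [-0.5, 0.4, 0.1]
gripper_width: 0.0415
```

{"name": "carry_out", "arguments": {"plan": [[[0,0,0.0005],[0,0,0],255],[[0,0,0],[0,0,0],255],[[0,0,0],[0,0,0],255]]}}

```text
time_s: 17.22
tcp_pos: [0.4805, 0.1171, 0.2249]
eef_rot: [180.0, -0.0, -92.0]
contact_force: [0.7, 0.2, -0.2]
gripper_width: 0.0411
```

{"name": "carry_out", "arguments": {"plan": [[[0,0,0.0005],[0,0,0],255],[[0,0,0],[0,0,0],255],[[0,0,0],[0,0,0],255]]}}

```text
time_s: 17.47
tcp_pos: [0.4806, 0.1171, 0.2246]
eef_rot: [-180.0, 0.0, -92.0]
contact_force: [-1.5, -0.3, 3.0]
gripper_width: 0.0411
```

{"name": "carry_out", "arguments": {"plan": [[[0,0,0],[0,0,0],100],[[0,0,0],[0,0,0],60],[[0,0,0],[0,0,0],60],[[0,0,0],[0,0,0],60],[[0,0,-0.01],[0,0,0],60],[[0,0,-0.03],[0,0,0],60],[[0,0,-0.03],[0,0,0],60],[[-0.037,-0.001,-0.01],[0,0,0],60],[[-0.037,-0.001,0],[0,0,0],60],[[-0.037,-0.001,0],[0,0,0],60],[[-0.037,-0.001,0],[0,0,0],60],[[-0.035,0,0],[0,0,0],60]]}}

```text
time_s: 18.47
tcp_pos: [0.4908, 0.3016, 0.3047]
eef_rot: [-180.0, 0.0, -92.0]
contact_force: [-0.0, -0.7, 0.5]
gripper_width: 0.0668
```

{"name": "carry_out", "arguments": {"plan": [[[0,0,0.02],[0,0,0],60],[[0,0,0],[0,0,0],60],[[0,0,0],[0,0,0],60]]}}

```text
time_s: 18.72
tcp_pos: [0.4904, 0.2997, 0.2834]
eef_rot: [179.9, -0.1, -92.0]
contact_force: [-0.2, -0.5, 0.3]
gripper_width: 0.0672
```

```bash
python3 snap.py w14; python3 - <<'E'
from h import *
print(go([.4905,.300,.186],-92))
im=cv2.imread('pics/w14.png')[...,::-1].copy();c=eval(open('pics/w14.cal').read(),{'array':np.array})
print(locate(im,c,'red',COVER,.005,(.491,.30)))
im=r.capture('scene');c=r.get_calibration('scene');print(locate(im,c,'yellow',COVER,.044,(.4805,.117),.022))
E
```

```text
18.7667 [0.49072501 0.29943924 0.28431855] [ 1.79953195e+02 -7.57999558e-02 -9.19817561e+01] 0.06703754300112828
(array([-0.0007,  0.0002,  0.0983]), array([ 0.05, -0.08,  0.02]))
(array([0.4901, 0.3002]), 1.02)
(array([0.4819, 0.1173]), 0.94)
```

Red cover still upright where it was set; descend, grip, lift.

{"name": "carry_out", "arguments": {"plan": [[[0,0,0.035],[0,0,0],60],[[0,0,0.035],[0,0,0],60],[[0,0,0.015],[0,0,0],60],[[0,0,0.01],[0,0,0],60],[[0,0,0.003],[0,0,0],60],[[0,0,0],[0,0,0],60],[[0,0,0],[0,0,0],60],[[0,0,0],[0,0,0],60]]}}

```text
time_s: 19.48
tcp_pos: [0.4914, 0.3002, 0.188]
eef_rot: [-179.9, 0.1, -92.0]
contact_force: [-0.2, -0.7, 0.7]
gripper_width: 0.0668
```

{"name": "carry_out", "arguments": {"plan": [[[0,0,0.0015],[0,0,0],100],[[0,0,0],[0,0,0],255],[[0,0,0],[0,0,0],255],[[0,0,0],[0,0,0],255],[[0,0,0],[0,0,0],255],[[0,0,0],[0,0,0],255],[[0,0,-0.005],[0,0,0],255],[[0,0,-0.025],[0,0,0],255],[[0,0,-0.04],[0,0,0],255],[[0,0,-0.04],[0,0,0],255],[[0,0,-0.02],[0,0,0],255],[[0,0,0],[0,0,0],255]]}}

```text
time_s: 20.48
tcp_pos: [0.492, 0.3008, 0.3211]
eef_rot: [-179.6, 0.4, -91.9]
contact_force: [-0.1, -0.0, -1.1]
gripper_width: 0.0409
```

```bash
python3 -c "
from h import *
print(go([.587,-.0925,.305],-92))"
```

```text
(array([ 0.39  , -0.1081,  0.0143]), array([-0.38,  0.37,  0.07]))
```

{"name": "carry_out", "arguments": {"plan": [[[0.039,-0.0108,0],[0,0,0],255],[[0.039,-0.0108,0],[0,0,0],255],[[0.039,-0.0108,0],[0,0,0],255],[[0.039,-0.0108,0],[0,0,0],255],[[0.039,-0.0108,0],[0,0,0],255],[[0.039,-0.0108,0],[0,0,0],255],[[0.039,-0.0108,0],[0,0,0],255],[[0.039,-0.0108,0],[0,0,0],255],[[0.039,-0.0108,0],[0,0,0],255],[[0.039,-0.0108,0.01],[0,0,0],255],[[0,0,0.01],[0,0,0],255],[[0,0,0],[0,0,0],255]]}}

```text
time_s: 21.48
tcp_pos: [0.5844, -0.096, 0.2925]
eef_rot: [179.8, -0.0, -92.3]
contact_force: [-1.2, 0.8, -1.0]
gripper_width: 0.0411
```

```bash
python3 snap.py w15; python3 -c "
from h import *
print(go([.587,-.0925,.2255],-92))"
```

```text
21.5333 [ 0.58454707 -0.09472958  0.29357933] [ 1.79818573e+02 -1.34281668e-02 -9.21378602e+01] 0.041054152644309505
(array([-0.0023, -0.0026,  0.0681]), array([ 0.18, -0.01, -0.14]))
```

View pics/w15.png

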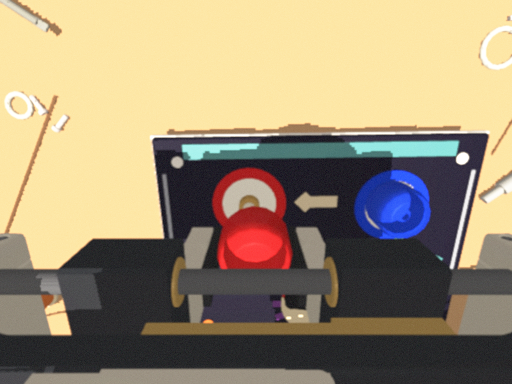

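{"name": "carry_out", "arguments": {"plan": [[[-0.001,-0.003,0.02],[0,0,0],255],[[0,0,0.02],[0,0,0],255],[[0,0,0.012],[0,0,0],255],[[0,0,0.008],[0,0,0],255],[[0,0,0.004],[0,0,0],255],[[0,0,0.002],[0,0,0],255],[[0,0,0],[0,0,0],255],[[0,0,0],[0,0,0],255],[[0,0,0],[0,0,0],255],[[0,0,0],[0,0,0],255]]}}

```text
time_s: 22.37
tcp_pos: [0.5885, -0.0928, 0.2297]
eef_rot: [-179.9, 0.0, -92.0]
contact_force: [-0.6, -0.7, -0.2]
gripper_width: 0.041
```

{"name": "carry_out", "arguments": {"plan": [[[0,0,0.001],[0,0,0],255],[[0,0,0.001],[0,0,0],255],[[0,0,0.001],[0,0,0],255],[[0,0,0],[0,0,0],255],[[0,0,0],[0,0,0],255]]}}

```text
time_s: 22.78
tcp_pos: [0.5883, -0.0928, 0.2258]
eef_rot: [180.0, -0.0, -92.0]
contact_force: [-0.3, -0.8, -0.2]
gripper_width: 0.0404
```

{"name": "carry_out", "arguments": {"plan": [[[0,0,0.0005],[0,0,0],255],[[0,0,0],[0,0,0],255],[[0,0,0],[0,0,0],255]]}}

```text
time_s: 23.03
tcp_pos: [0.5883, -0.0928, 0.2254]
eef_rot: [180.0, -0.0, -92.0]
contact_force: [0.2, 0.8, -0.7]
gripper_width: 0.0411
```

{"name": "carry_out", "arguments": {"plan": [[[0,0,0.0005],[0,0,0],255],[[0,0,0],[0,0,0],255],[[0,0,0],[0,0,0],255]]}}

```text
time_s: 23.28
tcp_pos: [0.5883, -0.0928, 0.2249]
eef_rot: [180.0, 0.0, -92.0]
contact_force: [0.7, -0.4, -0.8]
gripper_width: 0.0407
```

{"name": "carry_out", "arguments": {"plan": [[[0,0,0.0005],[0,0,0],255],[[0,0,0],[0,0,0],255],[[0,0,0],[0,0,0],255]]}}

```text
time_s: 23.53
tcp_pos: [0.5883, -0.0928, 0.2244]
eef_rot: [180.0, -0.0, -92.0]
contact_force: [-0.3, 0.0, -0.6]
gripper_width: 0.0407
```

{"name": "carry_out", "arguments": {"plan": [[[0,0,0.0005],[0,0,0],255],[[0,0,0],[0,0,0],255],[[0,0,0],[0,0,0],255]]}}

```text
time_s: 23.78
tcp_pos: [0.5884, -0.0928, 0.2242]
eef_rot: [-180.0, -0.0, -92.0]
contact_force: [-0.8, -0.4, 2.5]
gripper_width: 0.0407
```

Contact. Release, rise and back off so the camera sees everything.

{"name": "carry_out", "arguments": {"plan": [[[0,0,0],[0,0,0],100],[[0,0,0],[0,0,0],60],[[0,0,0],[0,0,0],60],[[0,0,0],[0,0,0],60],[[0,0,-0.01],[0,0,0],60],[[0,0,-0.03],[0,0,0],60],[[0,0,-0.04],[0,0,0],60],[[0,0,-0.04],[0,0,0],60],[[0,0,-0.04],[0,0,0],60],[[-0.03,0,-0.02],[0,0,0],60],[[-0.04,0,0],[0,0,0],60],[[-0.03,0,0],[0,0,0],60]]}}

```text
time_s: 24.78
tcp_pos: [0.5917, 0.0084, 0.4072]
eef_rot: [-179.7, 0.1, -92.1]
contact_force: [0.5, -0.4, -0.9]
gripper_width: 0.067
```

{"name": "carry_out", "arguments": {"plan": [[[-0.03,0,0],[0,0,0],60],[[-0.04,0,0],[0,0,0],60],[[-0.04,0,0],[0,0,0],60],[[-0.03,0,0],[0,0,0],60],[[0,0,0],[0,0,0],60],[[0,0,0],[0,0,0],60]]}}

```text
time_s: 25.28
tcp_pos: [0.5964, 0.1487, 0.4044]
eef_rot: [-180.0, 0.0, -91.8]
contact_force: [-0.6, -0.8, 0.2]
gripper_width: 0.0672
```

```bash
python3 snap.py w16; python3 - <<'E'
from h import *
w=cv2.imread('pics/w16.png'); s=r.capture('scene')
for n,im,c in [('wrist',w[...,::-1].copy(),eval(open('pics/w16.cal').read(),{'array':np.array})),('scene',s,r.get_calibration('scene'))]:
  for col,g in [('red',(.588,-.0925)),('green',(.594,.111)),('yellow',(.4805,.117)),('blue',(.468,-.084))]:
    try: print(n,col,locate(im,c,col,RING,.042,g))
    except Exception as e: print(n,col,e)
cv2.imwrite('pics/f.png',np.vstack([cv2.resize(w[:256],(600,300)),cv2.resize(s[110:260,170:450,::-1],(600,300))]))
E
```

```text
25.3333 [0.59636814 0.14760409 0.40440482] [-1.79998738e+02 -5.22880759e-03 -9.18992608e+01] 0.06721930290227604
wrist red float division by zero
wrist green (array([0.5941, 0.1117]), 1.01)
wrist yellow (array([0.4795, 0.1184]), 1.04)
wrist blue float division by zero
scene red (array([ 0.5897, -0.0912]), 1.08)
scene green (array([0.5962, 0.1121]), 1.02)
scene yellow (array([0.4815, 0.1195]), 1.13)
scene blue (array([ 0.4691, -0.0847]), 1.13)h.py:22: RuntimeWarning: invalid value encountered in divide
  m=cv2.moments(cv2.convexHull(np.asarray(pts,np.float32))); return np.array([m["m10"],m["m01"]])/m["m00"],m["m00"]
```

View pics/f.png

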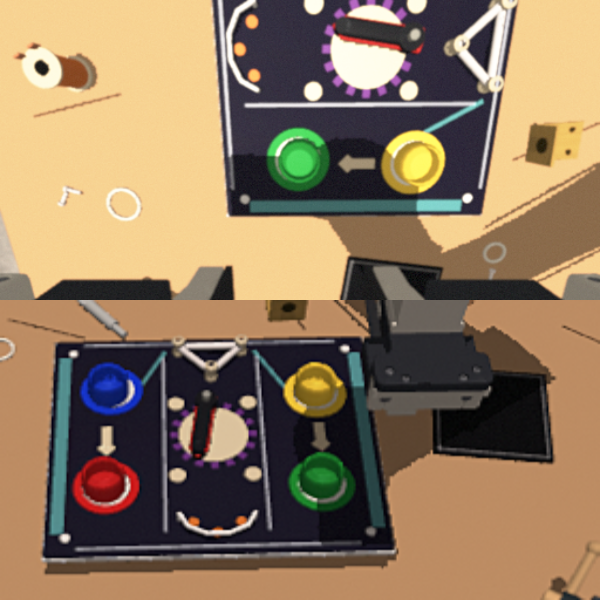

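All four covers stand upright on the rings of their own colour, the mat is empty, and the arm is clear.

```bash
python3 -c "
from plant import r
print(r.close_job())"
```

```text
the job is handed in; nothing more can be done
None
```

All four covers now stand on the lamps with the rings of their own colour, and I handed the job in at about 25 s of the 88 s allowed.

**Moves:** The red cover went onto the mat first. Then green went to the green lamp, yellow to the yellow lamp, and red from the mat to the red lamp. Blue was already right and I did not touch it. I lowered each cover in steps of 1 mm or less until I read a light contact of 2 to 4 N, and only then opened the gripper.

**Last checks:** The final scene picture shows all four covers upright on the matching rings, the mat empty and the gripper clear of everything. The final wrist picture shows the green and yellow covers the same way.

**Checks that failed or disagreed:**
- The final wrist view did not cover the red and blue lamps, so its fit for those two failed. They rest on the scene picture alone.
- The wrist and scene cameras disagreed by about 2 mm on ring positions in the final fits. Earlier fits with the covers swapped differed by up to 7 mm, so I aimed mainly from the wrist views. The play is 9 mm.

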